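Hold the glass-screen clamp to the rail while it is bolted

TASK

Take the large glass clamp out of the fittings tray and be my third hand: hold it upright, slot up, with its flat back square and flat against the inner side of the screen rail, its threaded hole in line with the free bolt hole, where no clamp is mounted yet. Keep it clear of the counter in your grip and press it on steadily with about 10 newtons, eased on and never rammed (the rail bends at 40), because I will drive the bolt into it from the customers' side. Finish while still holding and pressing it there, and leave the other fittings, the tools and the shaker where they are.

Things in the scene. Friction and masses are not known exactly. Their poses are not given: they have to be found in the camera images.
- clamp: Aluminium glass clamp, 130-210 g, upright in one of the tray's compartments. Origin: centre of underside, z up. Back plate 6 thick, 50 wide, 46 high (mm), flat back at x=+20. In front a fork 30 wide (flat sides y=+-15: grip these from above), x -20 to +14, solid to z 20, then two jaws to z 46 with a 10 mm slot (x -8 to +2) open upward. Its +x (back) starts within 0.75 rad of world +x.
- clamp_hole (a point): Centre of the small threaded hole in the clamp's flat back face: at x = +20, y = 0, z = 23 mm in the clamp's frame.
- rail: Fixed rigid steel angle: upright leg 70 mm high, 6 thick; foot flange 50 deep on the far, customers' side. Origin: foot of the inner face (towards the robot), on the counter. x: square to that face, away from the robot (face at x=0), yaw within 0.15 rad; y along it, from -270 to +310 mm. At y=+100 to +300 a glass pane, top 198 mm up, already stands in two clamps on the robot's side.
- bolt: The free bolt hole: dark 16 mm hole in the rail's inner face with its bolt waiting, hexagon head and washer standing 8 mm out of the outer side, bolt end flush inside. Fixed. Origin: hole centre on the inner face, 36 mm above the counter; axes as the rail's. At y=-190 or -50 mm (+-15) of the rail. With the holes in line the clamp's underside is 13 mm above the counter.
- mounted_clamp: An equal clamp already bolted on, fixed, at the other place. Origin: centre of its bolt hole on the rail's inner face; it stands 40 mm out to the robot's side of it, 50 mm wide, 13 to 59 mm above the counter.
- tray: Grey plastic fittings tray, fixed, 195 x 205 x 26 mm (x, y, z), 2 x 2 compartments of about 90 x 95 mm, walls 5 mm, floor 5 mm. Origin: centre of its underside; compartment centres at x = +-47.5, y = +-50 mm. One fitting stands in each compartment.
- small_clamp: Bystander in the tray: a shelf clamp of the same shape, 0.62 of the size (31 mm wide, 28.5 mm high). Not the one wanted.
- rubber_foot: Bystander in the tray: stepped round rubber foot, 40 mm across, 30 mm high.
- gas_knob: Bystander in the tray: black gas-tap knob, 44 mm across, 26 mm high.
- screwdriver: Bystander: screwdriver 200 mm long lying on the counter between robot and rail.
- spatula: Bystander: burger spatula about 290 mm long, 78 mm wide, lying on the counter on the left.
- shaker: Bystander: steel salt shaker, 44 mm across, 87 mm high, on the counter beyond the tray.
Mind the look-alikes: they are no part of the job. Leave any green or purple look-alike of the clamp alone.

How it is judged (in metres and radians):
On the way, in this order (a step that is already met when the one before it is completed fails the run):
1. the large clamp is lifted clear of the tray (height (world z) of clamp above 0.04 m and contact force between clamp and tray below 0.1 N and contact force between clamp and the fingers above 1 N), for 0.1 s.
2. it is held in line with the free hole, flat on the rail, pressed with 4 to 20 N for a second (x of clamp_hole in the frame of bolt between -0.003 and 0.003 m and y of clamp_hole in the frame of bolt between -0.005 and 0.005 m and z of clamp_hole in the frame of bolt between -0.005 and 0.005 m and angle between the y axis of clamp and the y axis of rail, either way round below 0.07 rad and angle between clamp's own z axis and vertical below 0.09 rad and contact force between clamp and rail between 4 and 20 N and contact force between clamp and the fingers above 2 N and contact force between clamp and tray below 0.2 N and linear speed of clamp below 0.02 m/s), for 1 s.
At the end, for the whole second after the job is handed in: Gripped clamp's hole within 5 mm of the free hole along the rail and in height, within 3 mm of its face, upright to 0.09 rad, square to 0.07 rad, clear of counter and tray, at rest, pressed on the rail with 4 to 20 N: for a second on the way and through the last second (all of step 2); the arm keeps its last pose, push and grip.
It fails at once if the rail is rammed with more than 40 N (contact force between any of clamp, the arm and rail above 40 N).
It fails at once if another fitting, a tool or the shaker is displaced by more than 30 mm (distance of any of small_clamp, rubber_foot, gas_knob, screwdriver, spatula, shaker from where it was at the start of the episode above 0.03 m).
It also fails if it takes over 64 s, if anything falls off the work surface, if the arm or the gripper's body presses on something with over 40 N, if the wrist force passes 120 N, or if a joint passes its speed limit or range.

ROBOT

A 6-joint arm with a two-finger parallel gripper is mounted at the origin on the work surface. World frame = base frame: x ahead of the robot, y to its left, z up, the work surface at z = 0. Lengths are in mm, angles in rad, forces in N, time in s.
With the tool pointing down it reaches from about 275 to 1000 mm from the base axis. Payload 8.4 kg.
Tool frame: the origin (TCP) lies at the very end of the fingers, on their centre line; the grasp point (between the pads) lies 19 mm behind it; z points along the fingers, y is the direction in which the jaws open and shut (so a half turn about z gives the same grasp; the last joint's range is limited). The gripper opens to 85 mm and grips with 20 to 120 N. Pads are 22 mm wide; open, the fingers measure 114 mm over their backs; the gripper's body (76 mm by 85 mm) begins 54 mm behind the grasp point. The pads swing forward as they close: fully open they stand 13 mm farther back than shut.
Start: joints at [-1.165, 0.353, 1.633, -0, 1.155, -0.002], TCP at [247.868, -573.75, 231.281] pointing down, gripper open.
Joint ranges: [-2.63, 2.63], [-0.92, 2.1], [0.06, 2.66], [-1.3, 4.44], [0, 2.69], [-3.02, 3.02]. Speed limits (rad/s): [2.22, 2.22, 2.79, 3.14, 3.14, 3.14].

INTERFACE

Orientations are given as [roll, pitch, yaw] about the fixed x, y, z axes, in that order (R = Rz(yaw) Ry(pitch) Rx(roll)).
In Python, from rig import readout, grab_frame, calibration, r gives the robot as it stands. The module is installed in compiled form; this text tells all that it offers.
- The arm moves only by the tool play_rows, never from a script. Its argument "rows" is a list of rows, each a list of 3 entries, a list of its own where there are three numbers: the closure in counts, from 0 (fully open) to 255 (shut), then the shift along the tool's x, y, z in cm, then the turn, a rotation vector about the tool's x, y, z in rad. In form: [[gripper, [dx, dy, dz], [rx, ry, rz]], ...]. A call has 1 to 12 rows; each row is the pose to reach, as a shift and turn from the pose commanded when the call began, along the tool's axes at that moment; what a row does not reach only later rows make up. A row lasts 1/12 s, in which the tool goes at most 41.7 mm and 7.16 degrees, less where a joint would pass 70% of its speed; a pose out of reach is approached as far as the arm can. A call with a gripper value outside its range is refused whole. The fingers move at their own pace and stop on an object; "squeeze" is the grip in N (left out, the last holds). Time passes only in rows, so rows that repeat a pose let the fingers close. It gives the time, the measured TCP pose, the force and the opening at its end, in the units of the state.
- readout.sense(): the state, without advancing time (a new reading comes with each control period).
- grab_frame(name): name is "scene" or "side" or "wrist"; returns (picture, depth): 480x640x3 uint8, red, green, blue; 480x640 float32, mm along the optical axis (not along the pixel's ray), 0 where there is no reading.
- calibration(name): a dict with "vfov" (degrees; the focal length in pixels is half the picture's height over the tangent of half this angle, whatever the lens; pixels are square), "cx", "cy" (the principal point, pixels), "cam_to_world" (4x4, takes a point from camera to world coordinates). Camera axes: x right, y down, z forward; pixel columns grow to the right and rows downward; lengths in mm; the calibration is good to about 2 mm. A picture is of the moment at which its call begins: read the wrist's pose just before it. calibration takes no time and is no camera call; for the wrist camera it gives the pose at the moment of the call.
- r.sign_off(): hands the job in, once; it reports no verdict.
The state is a dict: "clock": time; "qpos": joint angles; "qvel": joint speeds; "joint_efforts": joint torques, N m; "eef_pos": TCP position; "tcp_rot": TCP orientation; "contact_force": force on the tool from outside, world axes, zero at the start; "wrist_torque": the same for the moment, N m; "opening": opening from 0.0 (shut) to 1.0 (fully open).
Only numpy, scipy, OpenCV 4.12 (cv2) and the standard library are available. Lean on these libraries where they do the work, as an engineer would, in place of code of your own. Each camera call takes 0.05 s, during which the arm holds its last target.

## Working session

There is one attempt and no reset: what is moved stays moved. The work goes in short steps, Python scripts to look and compute and a tool call to move; the robot and the scene stay as the last step left them, time stands still between calls to the robot, and variables do not carry over. Pictures are saved under pics/ and viewed, and the job is handed in when it is done.

Besides the shell and the picture viewer there is one more tool, called after "Emit:" as a command line: name --argument value ..., lists and objects as JSON in quotes. play_rows: Moves the arm, as the interface text tells. Its arguments: {"type":"object","properties":{"rows":{"type":"array"},"squeeze":{"type":"number"}},"required":["rows"]}

```bash
mkdir -p pics; python3 - <<'E'
from rig import readout, grab_frame, calibration, r
import cv2,numpy as np
print(readout.sense())
for n in ["scene","side","wrist"]:
    c=calibration(n); print(n,c)
    p,d=grab_frame(n); cv2.imwrite(f"pics/{n}0.png",p[:,:,::-1]); np.savez(f"{n}0.npz",p=p,d=d,T=c["cam_to_world"],v=c["vfov"],c=[c["cx"],c["cy"]])
    print((d>0).mean())
E
```

```text
{'clock': 0.0, 'qpos': array([-1.16541699e+00,  3.53656989e-01,  1.63412889e+00,  9.59998376e-06,
        1.15518845e+00, -2.41541408e-03]), 'qvel': array([ 0.0004753 , -0.00080807,  0.00139721, -0.00047061, -0.00042827,
       -0.00218678]), 'joint_efforts': array([ 3.63979954e-03, -6.05250120e+01, -3.42062974e+01,  2.86829491e-04,
        9.28203663e-03, -3.58922534e-06]), 'eef_pos': array([ 247.67488068, -573.31954832,  230.55839776]), 'tcp_rot': array([-3.14021101e+00, -1.21146643e-05,  4.07790864e-01]), 'contact_force': array([-0.49704247, -0.71562366, -0.22444733]), 'wrist_torque': array([-0.02578633, -0.03274119, -0.03190868]), 'opening': 0.9949372475236831}
scene {'vfov': 55.085685363796465, 'cx': 317.99770723101653, 'cy': 246.49126936393094, 'cam_to_world': array([[ 1.31818619e-01,  6.60416930e-01, -7.39238345e-01,
         1.18308035e+03],
       [ 9.91251420e-01, -9.28366534e-02,  9.38188552e-02,
        -9.24464655e+01],
       [-6.66885373e-03, -7.45138131e-01, -6.66876819e-01,
         6.54834663e+02],
       [ 0.00000000e+00,  0.00000000e+00,  0.00000000e+00,
         
[... 255 characters left out ...]
2687e-01,  6.90137838e-01,
        -6.10323789e+02],
       [ 3.07480661e-04, -7.06809141e-01, -7.07404230e-01,
         6.66136946e+02],
       [ 0.00000000e+00,  0.00000000e+00,  0.00000000e+00,
         1.00000000e+00]])}
0.9961328125
wrist {'vfov': 63.71915382795678, 'cx': 321.40765651800285, 'cy': 240.22541065565198, 'cam_to_world': array([[ 3.96930301e-01, -8.69684732e-01, -2.93419160e-01,
         3.22210483e+02],
       [-9.17848551e-01, -3.76314478e-01, -1.26259463e-01,
        -5.41624302e+02],
       [-6.11950900e-04,  3.19430557e-01, -9.47609490e-01,
         3.73753260e+02],
       [ 0.00000000e+00,  0.00000000e+00,  0.00000000e+00,
         1.00000000e+00]])}
0.9958951822916666
```

View pics/scene0.png

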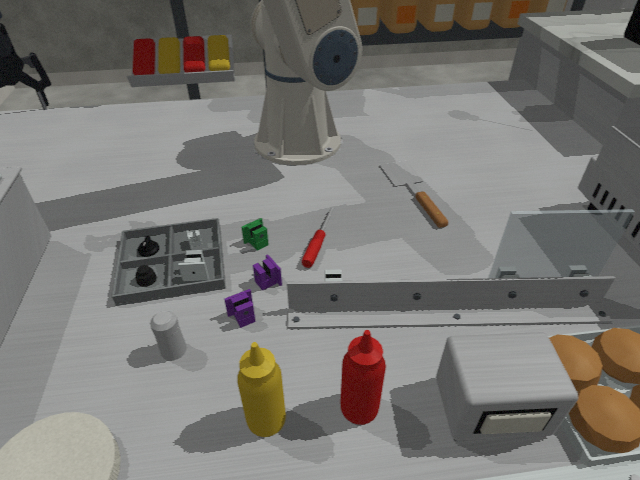

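View pics/side0.png

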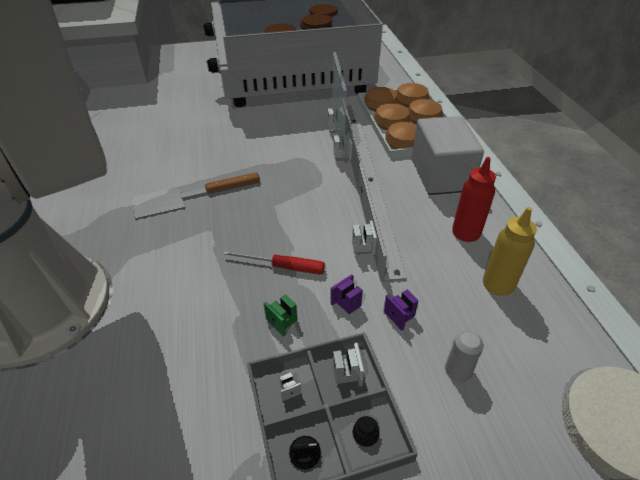

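View pics/wrist0.png

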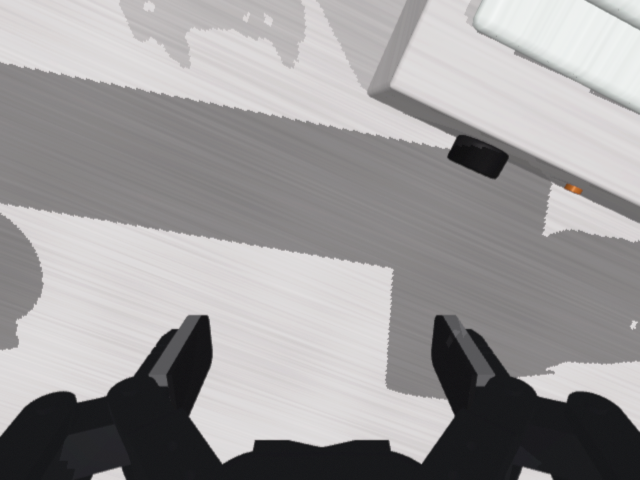

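The scene picture shows the large aluminium clamp in the tray at about (193,265). The mounted clamp is at (333,275), on the rail's right-hand end. Bolt heads are at (334,297) and (417,296), with the pane's two at (513,294) and (585,293), so the free hole should be the one at (417,296). Next I'll measure these points.

```bash
cat > h.py <<'E'
import numpy as np,cv2
def load(f):
    z=np.load(f); p,d,T,v,c=z['p'],z['d'],z['T'],float(z['v']),z['c']
    return p,d,T,v,c
def cloud(d,T,v,c):
    f=240/np.tan(np.radians(v)/2); V,U=np.mgrid[:480,:640]
    P=np.stack([(U-c[0])/f*d,(V-c[1])/f*d,d],-1)
    return P@T[:3,:3].T+T[:3,3]
def ray(u,v_,T,v,c):
    f=240/np.tan(np.radians(v)/2); return T[:3,:3]@np.array([(u-c[0])/f,(v_-c[1])/f,1]),T[:3,3]
def onplane(u,v_,z,T,v,c):
    d,o=ray(u,v_,T,v,c); return o+d*(z-o[2])/d[2]
def snap(n,tag):
    from rig import grab_frame,calibration
    c=calibration(n); p,d=grab_frame(n); cv2.imwrite(f"pics/{n}{tag}.png",p[:,:,::-1]); np.savez(f"{n}{tag}.npz",p=p,d=d,T=c["cam_to_world"],v=c["vfov"],c=[c["cx"],c["cy"]])
    return p,d
E
python3 - <<'E'
from h import *
for n,pts in dict(scene=[(193,252),(334,297),(417,296),(513,294),(585,293),(333,272),(240,308),(267,273),(255,235),(313,250),(170,330),(117,300),(225,290),(118,232),(220,222)],side=[(348,368),(289,386),(362,238),(370,180),(340,150),(340,210),(400,300),(347,292),(282,313)]).items():
    p,d,T,v,c=load(n+'0.npz'); C=cloud(d,T,v,c)
    for u,w in pts: print(n,(u,w),C[w,u].round(1))
p,d,T,v,c=load('side0.npz')
cv2.imwrite('pics/z1.png',cv2.resize(p[190:420,230:430,::-1],None,fx=3,fy=2.6,interpolation=cv2.INTER_CUBIC))
cv2.imwrite('pics/z2.png',cv2.resize(p[100:290,300:420,::-1],None,fx=4,fy=3.1,interpolation=cv2.INTER_CUBIC))
p,d,T,v,c=load('scene0.npz')
cv2.imwrite('pics/z3.png',cv2.resize(p[210:310,100:240,::-1],None,fx=5,fy=5,interpolation=cv2.INTER_CUBIC))
cv2.imwrite('pics/z4.png',cv2.resize(p[260:340,280:480,::-1],None,fx=4,fy=4,interpolation=cv2.INTER_CUBIC))
E
```

```text
scene (193, 252) [ 495.3 -250.7   50.5]
scene (334, 297) [640.7   4.3  41.4]
scene (417, 296) [657.6 151.6  40.1]
scene (513, 294) [677.4 322.   41.2]
scene (585, 293) [691.8 451.2  39.9]
scene (333, 272) [595.8   9.3  59.1]
scene (240, 308) [ 645.6 -161.6   43.9]
scene (267, 273) [ 549.1 -111.4   26.8]
scene (255, 235) [ 450.2 -129.9   41.7]
scene (313, 250) [490.8 -15.   22. ]
scene (170, 330) [ 701.9 -268.3   73.2]
scene (117, 300) [ 566.7 -392.    12.3]
scene (225, 290) [ 554.6 -195.4   -2.7]
scene (118, 232) [ 345.4 -434.8   -1.6]
scene (220, 222) [ 344.  -209.9    0.5]
side (348, 368) [ 508.3 -258.5   30.9]
side (289, 386) [ 415.6 -269.7   33.3]
side (362, 238) [605.8  10.1  31.6]
side (370, 180) [683.7 214.2   8.6]
side (340, 150) [634.  306.4  37.7]
side (340, 210) [ 5.932e+02  1.362e+02 -3.000e-01]
side (400, 300) [ 623.5 -160.8   44.6]
side (347, 292) [ 543.7 -114.2   30.9]
side (282, 313) [ 425.  -146.7   47.2]
```

View pics/z1.png

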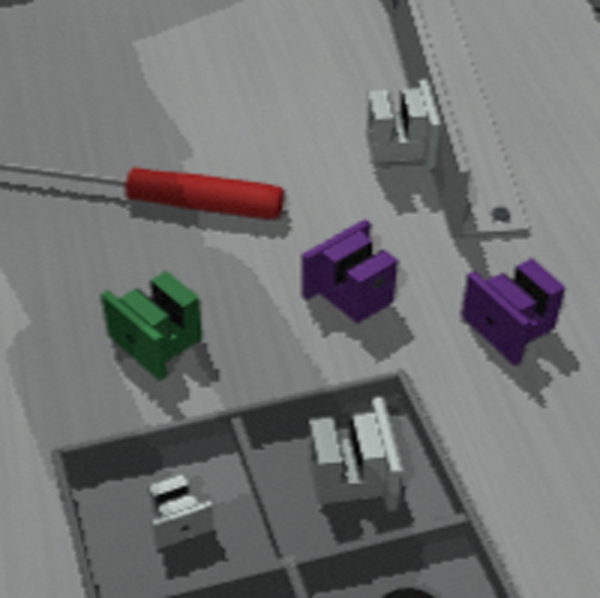

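View pics/z2.png

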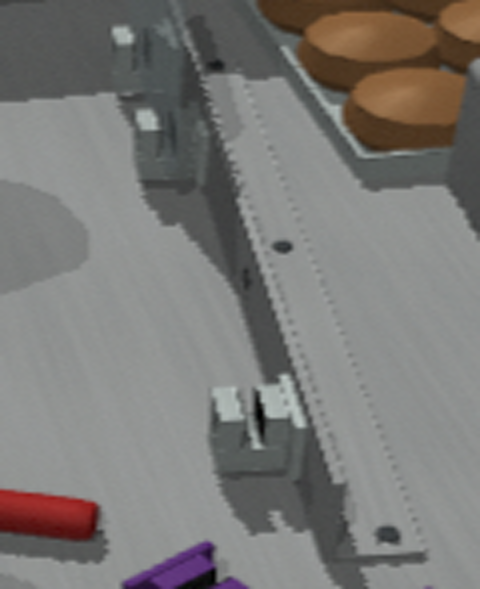

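View pics/z3.png

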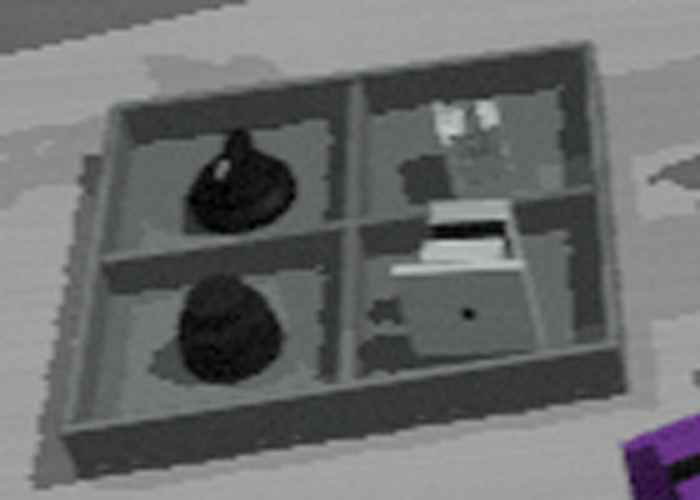

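View pics/z4.png

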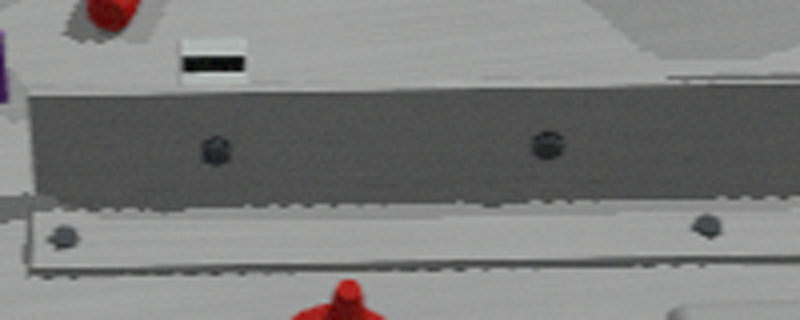

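The side zoom z2 shows the free hole in the inner face at about (361,190). The mounted clamp sits near the rail's near end. In z3 the clamp's back face looks towards the scene camera, with its hole at about (193.6,272.6). Now the plane fits.

```bash
python3 - <<'E'
from h import *
def vplane(P,it=4):
    # vertical plane fit in xy: x = a + b*y (robust)
    m=np.ones(len(P),bool)
    for _ in range(it):
        A=np.c_[np.ones(m.sum()),P[m,1]]; s=np.linalg.lstsq(A,P[m,0],rcond=None)[0]
        r=P[:,0]-s[0]-s[1]*P[:,1]; m=abs(r)<2.5*max(np.median(abs(r[m]))*1.48,.3)
    return s,r[m].std(),m.sum()
p,d,T,v,c=load('scene0.npz'); C=cloud(d,T,v,c); 
reg=(C[...,2]>12)&(C[...,2]<62)&(C[...,0]>615)&(C[...,0]<720)&(C[...,1]>-60)&(C[...,1]<260)
U=np.zeros_like(reg);U[278:322,285:480]=1; reg&=U
print('outer',vplane(C[reg]))
U=np.zeros_like(reg);U[257:285,178:212]=1
reg=U&(C[...,2]>12)&(C[...,2]<48)&(C[...,0]>505)&(C[...,0]<535)
print('clampback',vplane(C[reg]),C[reg].min(0),C[reg].max(0))
Q=C[reg]; 
# clamp top points
top=(C[...,2]>46)&(C[...,2]<55)&(C[...,0]>460)&(C[...,0]<535)&(C[...,1]>-300)&(C[...,1]<-200)
print('top',top.sum(),C[top].mean(0),C[top].min(0),C[top].max(0)); np.save('top_scene.npy',C[top])
p,d,T,v,c=load('side0.npz'); C=cloud(d,T,v,c)
top=(C[...,2]>46)&(C[...,2]<55)&(C[...,0]>460)&(C[...,0]<535)&(C[...,1]>-300)&(C[...,1]<-200)
print('top side',top.sum(),C[top].mean(0),C[top].min(0),C[top].max(0))
for w in range(184,197,2): print([tuple(C[w,u].round(0)) for u in range(356,368,2)])
reg=(C[...,2]>12)&(C[...,2]<62)&(C[...,0]>600)&(C[...,0]<720)&(C[...,1]>60)&(C[...,1]<240)
U=np.zeros_like(reg);U[150:240,345:385]=1; reg&=U
print('side rail pts',vplane(C[reg]))
E
```

```text
outer (array([6.31980445e+02, 1.13940584e-01]), np.float64(0.9202242727163888), np.int64(3175))
clampback (array([5.43808856e+02, 6.26884285e-02]), np.float64(1.1224793866495704), np.int64(351)) [ 510.34834363 -277.72339215   12.02369921] [ 531.29821323 -227.73884743   47.98562386]
top 262 [ 512.80503502 -251.61895217   49.719744  ] [ 485.66137146 -277.46095788   46.09750132] [ 531.16588704 -227.73021761   52.49442385]
top side 459 [ 509.70249654 -254.47474037   50.43574421] [ 487.3566158  -279.27387113   46.10243671] [ 528.4368077  -229.64708749   53.09582537]
[(np.float64(651.0), np.float64(215.0), np.float64(2.0)), (np.float64(649.0), np.float64(194.0), np.float64(18.0)), (np.float64(645.0), np.float64(169.0), np.float64(38.0)), (np.float64(643.0), np.float64(149.0), np.float64(53.0)), (np.float64(640.0), np.float64(126.0), np.float64(71.0)), (np.float64(646.0), np.float64(129.0), np.float64(68.0))]
[(np.float64(650.0), np.float64(212.0), np.float64(-2.0)), (np.float64(646.0), np.float64(185.0), np.float64(20.0)), (np.float64(645.0), np.float64(165.0), np.float64(35.0)), (np.float
[... 1307 characters left out ...]
 np.float64(-1.0)), (np.float64(644.0), np.float64(158.0), np.float64(18.0)), (np.float64(642.0), np.float64(140.0), np.float64(33.0)), (np.float64(639.0), np.float64(117.0), np.float64(51.0)), (np.float64(637.0), np.float64(98.0), np.float64(67.0))]
[(np.float64(640.0), np.float64(176.0), np.float64(-1.0)), (np.float64(644.0), np.float64(174.0), np.float64(0.0)), (np.float64(643.0), np.float64(155.0), np.float64(15.0)), (np.float64(641.0), np.float64(134.0), np.float64(32.0)), (np.float64(639.0), np.float64(115.0), np.float64(48.0)), (np.float64(637.0), np.float64(97.0), np.float64(62.0))]
side rail pts (array([6.25784472e+02, 1.14893587e-01]), np.float64(0.2846624162978385), np.int64(300))
```

```bash
cat >> h.py <<'E'
from scipy.spatial.transform import Rotation as Ro
def delta(pos,yaw,cmd=None):
    """shift(cm) and rotvec in tool axes from current (or given commanded pos,rpy) to target pointing down"""
    from rig import readout
    s=readout.sense(); p0,e=(s['eef_pos'],s['tcp_rot']) if cmd is None else cmd
    R0=Ro.from_euler('xyz',e); R1=Ro.from_euler('xyz',[np.pi,0,yaw])
    print('clock',s['clock'],'pos',np.round(p0,1),'rpy',np.round(e,3),'F',s['contact_force'].round(2),'op',round(s['opening'],3))
    print('shift cm',(R0.inv().apply(np.array(pos)-p0)/10).round(3),'rot',(R0.inv()*R1).as_rotvec().round(4))
E
python3 - <<'E'
from h import *
delta([505,-251.5,200],np.pi-.063)
from rig import readout
# tray extents & compartments
p,d,T,v,c=load('side0.npz'); C=cloud(d,T,v,c)
m=(abs(C[...,2]-26)<2)&(C[...,0]>320)&(C[...,0]<600)&(C[...,1]>-460)&(C[...,1]<-180)
b=(np.ptp(p.astype(int),axis=-1)<25)&m
r=cv2.minAreaRect(C[b][:,:2].astype(np.float32)); print(b.sum(),r)
E
```

```text
clock 0.15 pos [ 247.7 -573.4  230.8] rpy [-3.141  0.     0.408] F [ 0.78 -0.24 -0.29] op 1.003
shift cm [ 36.386 -19.348   3.096] rot [-3.0000e-04 -1.3000e-03 -2.6708e+00]
1794 ((462.7359313964844, -306.3538818359375), (194.93096923828125, 206.0369873046875), 4.632812976837158)
```

Emit:
play_rows --rows '[[0, [36.4, -19.3, 3.0], [0, 0, -2.67]], [0, [36.4, -19.3, 3.0], [0, 0, -2.67]], [0, [36.4, -19.3, 3.0], [0, 0, -2.67]], [0, [36.4, -19.3, 3.0], [0, 0, -2.67]], [0, [36.4, -19.3, 3.0], [0, 0, -2.67]], [0, [36.4, -19.3, 3.0], [0, 0, -2.67]], [0, [36.4, -19.3, 3.0], [0, 0, -2.67]], [0, [36.4, -19.3, 3.0], [0, 0, -2.67]], [0, [36.4, -19.3, 3.0], [0, 0, -2.67]], [0, [36.4, -19.3, 3.0], [0, 0, -2.67]], [0, [36.4, -19.3, 3.0], [0, 0, -2.67]], [0, [36.4, -19.3, 3.0], [0, 0, -2.67]]]'

```text
clock: 1.15
eef_pos: [506.6, -250.0, 200.8]
tcp_rot: [-3.141, -0.001, 1.918]
contact_force: [0.1, -0.2, 0.2]
opening: 0.999
```

```bash
python3 - <<'E'
from h import *
delta([505,-251.5,200],np.pi-.063)
from rig import readout
print(readout.sense()['qpos'])
E
```

```text
clock 1.15 pos [ 506.6 -250.   200.8] rpy [-3.141e+00 -1.000e-03  1.918e+00] F [ 0.08 -0.15  0.18] op 0.999
shift cm [-0.088 -0.202  0.081] rot [ 1.0000e-04 -8.0000e-04 -1.1608e+00]
[-4.61166423e-01  2.92600860e-01  1.79338289e+00  2.19425761e-04
  1.05637822e+00 -8.08235555e-01]
```

Emit:
play_rows --rows '[[105, [0, 0, 0], [0, 0, -1.16]], [105, [0, 0, 0], [0, 0, -1.16]], [105, [0, 0, 0], [0, 0, -1.16]], [105, [0, 0, 0], [0, 0, -1.16]], [105, [0, 0, 0], [0, 0, -1.16]], [105, [0, 0, 0], [0, 0, -1.16]], [105, [0, 0, 0], [0, 0, -1.16]], [105, [0, 0, 0], [0, 0, -1.16]], [105, [0, 0, 0], [0, 0, -1.16]], [105, [0, 0, 0], [0, 0, -1.16]], [105, [0, 0, 0], [0, 0, -1.16]], [105, [0, 0, 0], [0, 0, -1.16]]]'

```text
clock: 2.15
eef_pos: [505.3, -252.1, 201.1]
tcp_rot: [3.141, -0.0, 3.066]
contact_force: [-0.2, -0.2, -0.3]
opening: 0.591
```

```bash
python3 - <<'E'
from h import *
delta([505,-251.5,200],np.pi-.063)
snap('wrist','1')
E
```

```text
clock 2.15 pos [ 505.3 -252.1  201.1] rpy [ 3.141 -0.     3.066] F [-0.19 -0.17 -0.28] op 0.591
shift cm [0.039 0.061 0.111] rot [ 0.0002 -0.0004 -0.0125]
```

View pics/wrist1.png

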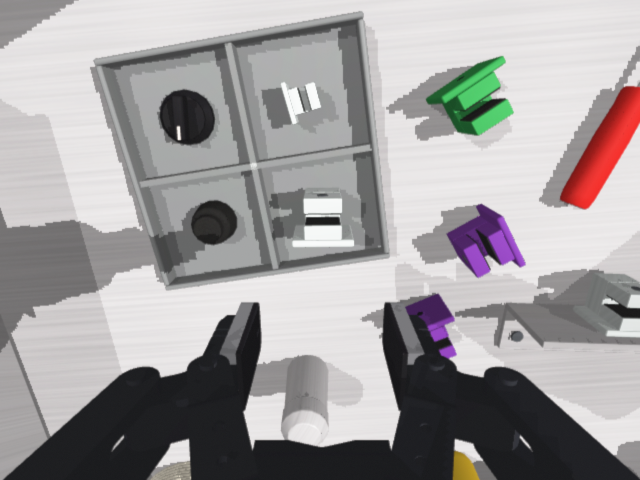

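The wrist view shows the clamp at about (323,220), between the planned finger lines. Its back plate strip is at row 243. The green and purple look-alikes are to the right. I'll measure the clamp's top from this view.

```bash
python3 - <<'E'
from h import *
p,d,T,v,c=load('wrist1.npz'); C=cloud(d,T,v,c)
g=p.min(-1)
U=np.zeros((480,640),bool);U[180:260,280:370]=1
print('T',T[:3,3], 'tray floor',C[240,295],'top',C[243,323])
m=U&(C[...,2]>47)&(C[...,2]<56)
Q=C[m]; print(m.sum(),Q.min(0),Q.max(0),Q.mean(0),np.median(Q[:,2]))
r=cv2.minAreaRect(Q[:,:2].astype(np.float32)); print(r); print(cv2.boxPoints(r))
# colour: bright
m2=(U&(g>215)).astype(np.uint8); n,l,st,ce=cv2.connectedComponentsWithStats(m2)
for i in range(1,n):
    if st[i][4]>60:
        r=cv2.minAreaRect(np.argwhere(l==i)[:,::-1].astype(np.float32)); b=cv2.boxPoints(r)
        print(st[i],r); print(np.array([onplane(*q,51,T,v,c)[:2] for q in b]).round(1))
E
```

```text
T [ 422.53634265 -246.65916385  344.2625755 ] tray floor [ 519.44709564 -275.40834826   50.05195499] top [ 523.07194579 -253.11801104   51.80851213]
1724 [ 485.67829719 -278.17209662   47.00173449] [ 527.71530481 -228.89552649   53.56346027] [ 508.11656828 -252.44892625   51.30001971] 51.44146699860627
((506.4026184082031, -252.42117309570312), (49.209068298339844, 39.70841979980469), 86.11511993408203)
[[ 484.92703 -275.624  ]
 [ 524.5442  -278.31433]
 [ 527.8782  -229.21835]
 [ 488.26105 -226.52802]]
[304 199  38  15 534] ((322.5, 206.0), (14.0, 37.0), 90.0)
[[ 486.4 -265.1]
 [ 488.5 -236.6]
 [ 499.6 -237.3]
 [ 497.5 -266.1]]
[293 226  61  21 914] ((323.0, 236.0), (20.0, 60.0), 90.0)
[[ 507.4 -275.8]
 [ 510.9 -228.4]
 [ 527.7 -229.2]
 [ 524.1 -277.4]]
```

```bash
python3 - <<'E'
from h import *
delta([504,-252,11],np.pi-.068)
E
```

```text
clock 2.2 pos [ 505.4 -252.2  201.2] rpy [ 3.141 -0.     3.066] F [-0.02  0.81 -0.12] op 0.587
shift cm [1.3500e-01 7.0000e-03 1.9016e+01] rot [ 0.0001 -0.0002 -0.0077]
```

Emit:
play_rows --rows '[[105, [0.13, 0, 3], [0, 0, -0.008]], [105, [0.13, 0, 6], [0, 0, -0.008]], [105, [0.13, 0, 9], [0, 0, -0.008]], [105, [0.13, 0, 12], [0, 0, -0.008]], [105, [0.13, 0, 14], [0, 0, -0.008]], [105, [0.13, 0, 16], [0, 0, -0.008]], [105, [0.13, 0, 17.5], [0, 0, -0.008]], [105, [0.13, 0, 18.5], [0, 0, -0.008]], [105, [0.13, 0, 19], [0, 0, -0.008]], [105, [0.13, 0, 19], [0, 0, -0.008]], [105, [0.13, 0, 19], [0, 0, -0.008]]]'

```text
clock: 3.12
eef_pos: [504.5, -252.3, 11.7]
tcp_rot: [-3.141, 0.0, 3.075]
contact_force: [0.1, -0.7, 0.5]
opening: 0.592
```

```bash
python3 - <<'E'
from h import *
delta([504,-252,11],np.pi-.068)
snap('wrist','2');snap('side','2')
p,d,T,v,c=load('side2.npz')
cv2.imwrite('pics/z5.png',cv2.resize(p[280:440,250:430,::-1],None,fx=4,fy=3.5,interpolation=cv2.INTER_CUBIC))
E
```

```text
clock 3.1167 pos [ 504.5 -252.3   11.7] rpy [-3.141  0.     3.075] F [ 0.13 -0.71  0.49] op 0.592
shift cm [0.056 0.027 0.071] rot [-0.0002  0.0005  0.0018]
```

View pics/wrist2.png

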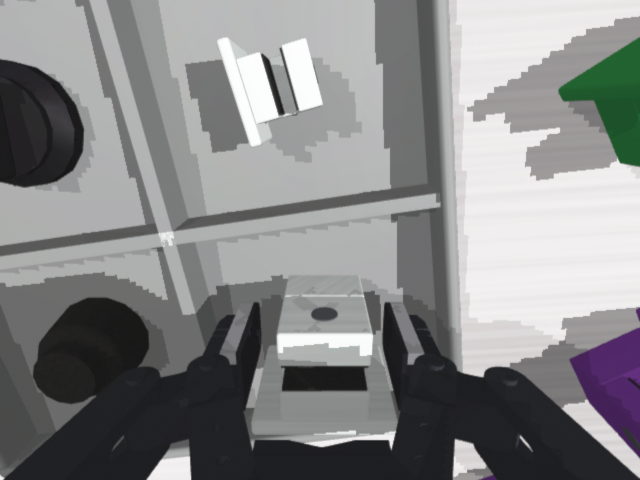

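View pics/z5.png

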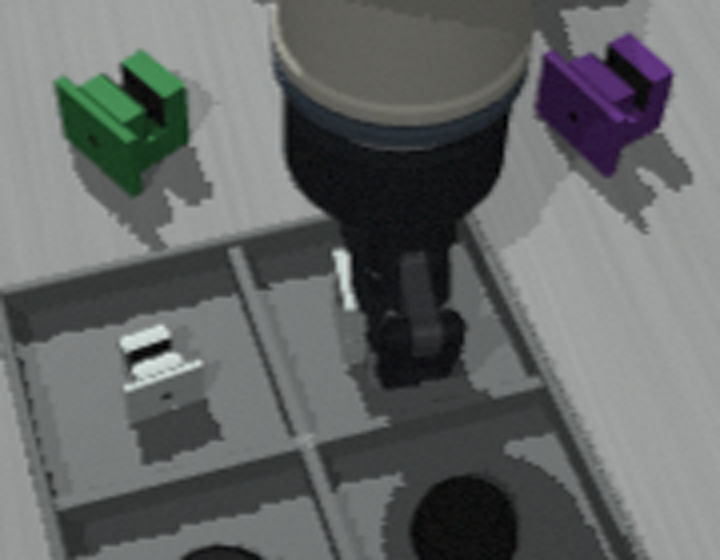

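The fork at (325,330) lies centred between the pads, which are at columns 255 and 390. The fingers clear the tray walls. Closing.

Emit:
play_rows --rows '[[255, [0, 0, 0], [0, 0, 0]], [255, [0, 0, 0], [0, 0, 0]], [255, [0, 0, 0], [0, 0, 0]], [255, [0, 0, 0], [0, 0, 0]], [255, [0, 0, 0], [0, 0, 0]], [255, [0, 0, 0], [0, 0, 0]], [255, [0, 0, 0], [0, 0, 0]], [255, [0, 0, 0], [0, 0, 0]]]' --squeeze 80

```text
clock: 3.88
eef_pos: [504.8, -252.4, 12.3]
tcp_rot: [-3.141, 0.002, 3.076]
contact_force: [-0.7, 0.4, 6.6]
opening: 0.337
```

Emit:
play_rows --rows '[[255, [0, 0, -0.5], [0, 0, 0]], [255, [0, 0, -1.5], [0, 0, 0]], [255, [0, 0, -3], [0, 0, 0]], [255, [0, 0, -5], [0, 0, 0]], [255, [0, 0, -7.5], [0, 0, 0]], [255, [0, 0, -10], [0, 0, 0]], [255, [0, 0, -12], [0, 0, 0]], [255, [0, 0, -13], [0, 0, 0]], [255, [0, 0, -13], [0, 0, 0]], [255, [0, 0, -13], [0, 0, 0]], [255, [0, 0, -13], [0, 0, 0]]]' --squeeze 80

```text
clock: 4.8
eef_pos: [503.4, -251.7, 140.2]
tcp_rot: [3.141, -0.002, 3.076]
contact_force: [0.1, -0.5, -1.7]
opening: 0.338
```

```bash
python3 - <<'E'
from h import *
delta([504,-252,11],np.pi-.068)
snap('wrist','3');snap('side','3');snap('scene','3')
from rig import readout
print(readout.sense()['qpos'])
E
```

```text
clock 4.8 pos [ 503.4 -251.7  140.2] rpy [ 3.141e+00 -2.000e-03  3.076e+00] F [ 0.06 -0.5  -1.68] op 0.338
shift cm [-0.081 -0.032 12.919] rot [ 0.0007 -0.0016  0.0022]
[-4.66352457e-01  3.64015589e-01  1.84717313e+00 -1.54543984e-05
  9.32809588e-01 -1.97135700e+00]
```

View pics/wrist3.png

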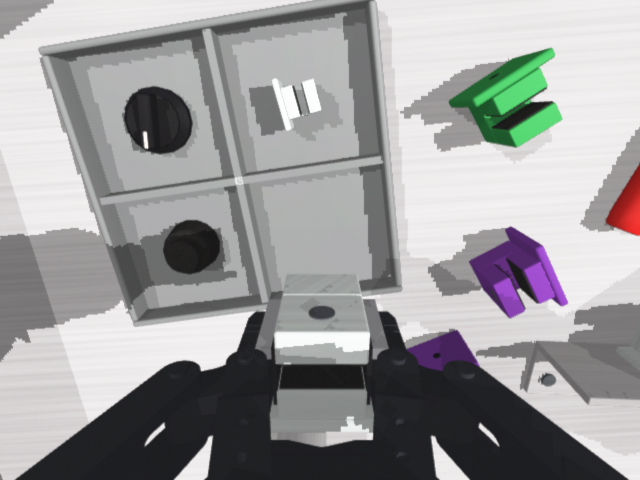

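View pics/scene3.png

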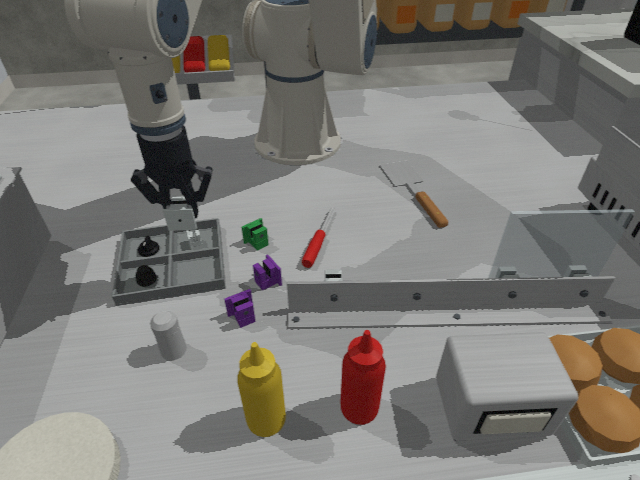

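```bash
python3 - <<'E'
from h import *
p,d,T,v,c=load('scene3.npz'); C=cloud(d,T,v,c)
cv2.imwrite('pics/z6.png',cv2.resize(p[190:240,150:215,::-1],None,fx=10,fy=10,interpolation=cv2.INTER_CUBIC))
U=np.zeros((480,640),bool);U[190:240,150:215]=1
m=U&(C[...,0]>515)&(C[...,0]<532)&(C[...,2]>125)&(C[...,2]<185)&(p.min(-1)>90)
Q=C[m];print(m.sum(),Q.min(0),Q.max(0))
A=np.c_[np.ones(len(Q)),Q[:,1],Q[:,2]-150]; s=np.linalg.lstsq(A,Q[:,0],rcond=None)[0]; r=Q[:,0]-A@s
k=abs(r)<2; s=np.linalg.lstsq(A[k],Q[k,0],rcond=None)[0]; print('plane',s,k.sum(),(Q[k,0]-A[k]@s).std())
rc=cv2.minAreaRect(Q[k][:,1:].astype(np.float32)); print(rc,cv2.boxPoints(rc))
E
```

```text
660 [ 515.34168688 -277.98387986  132.42644178] [ 531.4032186  -227.7044428   180.20598856]
plane [ 5.39966282e+02  5.36669838e-02 -3.14902348e-02] 533 0.9794059622052917
((-252.82431030273438, 156.5079803466797), (50.06953048706055, 47.32617950439453), 0.45573610067367554) [[-278.0465   179.97119]
 [-277.67007  132.64651]
 [-227.60211  133.04477]
 [-227.97855  180.36945]]
```

View pics/z6.png

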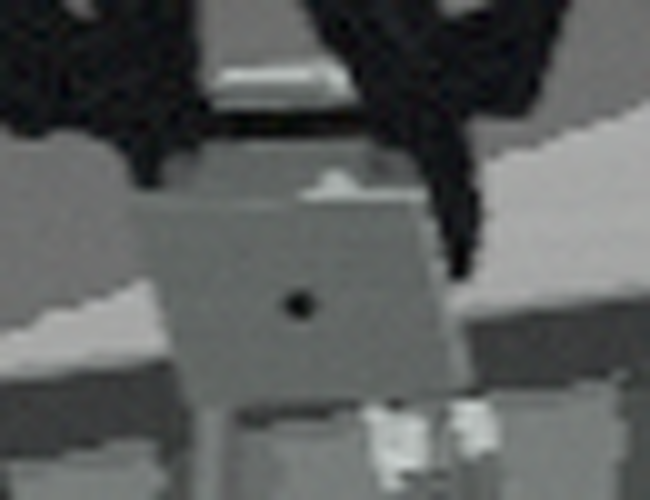

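```bash
python3 - <<'E'
from h import *
p,d,T,v,c=load('scene3.npz'); C=cloud(d,T,v,c)
b=0.1143; n=np.array([1,-b,0])/np.hypot(1,b); tt=np.array([b,1,0])/np.hypot(1,b)
a_out=n@[632,0,0]; a_in=a_out-6; print('a_in',a_in, 'side est',n@[625.8,0,0])
g=p.max(-1).astype(int)
for (u,w) in [(334,297),(417,296),(513,294),(585,293)]:
    W=g[w-8:w+9,u-8:u+9]; m=W<(W.max()+0*W)*0+np.median(W)-18
    n_,l,st,ce=cv2.connectedComponentsWithStats(m.astype(np.uint8)); i=1+np.argmax(st[1:,4]); 
    cu,cw=u-8+ce[i][0],w-8+ce[i][1]
    D,o=ray(cu,cw,T,v,c)
    for off in (6,10,14):
        P=o+D*((a_in+off-n@o)/(n@D)); print((u,w),st[i][2:],round(cu,2),round(cw,2),off,'along',(tt@P).round(1),'z',P[2].round(1), 'inner xy',(n*a_in+tt*(tt@P))[:2].round(1))
    print('  max offset of cloud',(C[w-4:w+5,u-4:u+5]@n-a_in).max().round(1))
# mounted clamp top: scene & side
for f in ['scene0','side0','wrist1']:
    p,d,T,v,c=load(f+'.npz'); C=cloud(d,T,v,c); off=C@n-a_in; al=C@tt
    m=(C[...,2]>50)&(C[...,2]<62)&(off<-9)&(off>-45)&(al>30)&(al<120)
    print(f,m.sum(),al[m].min() if m.any() else 0,al[m].max() if m.any() else 0, off[m].min() if m.any() else 0)
# rail ends
p,d,T,v,c=load('scene3.npz'); C=cloud(d,T,v,c); off=C@n-a_in; al=C@tt
m=(off>3)&(off<9)&(C[...,2]>15)&(C[...,2]<65)&(al>-100)&(al<700); print('rail al',np.percentile(al[m],[.2,99.8]),'topz',C[...,2][(off>-2)&(off<8)&(al>0)&(al<250)].max())
u,w=179.3,219.9
D,o=ray(u,w,T,v,c); nn=np.array([1,-.06,0])/np.hypot(1,.06); P=o+D*((nn@[526.4,-252.8,0]-nn@o)/(nn@D)); print('clamp hole',P)
E
```

```text
a_in 621.9116371117958 side est 621.7517444692434
(334, 297) [ 8  8 42] 333.62 297.48 6 along 76.9 z 31.1 inner xy [626.6   5.7]
(334, 297) [ 8  8 42] 333.62 297.48 10 along 76.6 z 35.5 inner xy [626.6   5.5]
(334, 297) [ 8  8 42] 333.62 297.48 14 along 76.4 z 40.0 inner xy [626.6   5.3]
  max offset of cloud 564.0
(417, 296) [ 8  7 46] 416.37 296.04 6 along 226.8 z 30.8 inner xy [643.6 154.7]
(417, 296) [ 8  7 46] 416.37 296.04 10 along 225.5 z 35.3 inner xy [643.5 153.4]
(417, 296) [ 8  7 46] 416.37 296.04 14 along 224.2 z 39.8 inner xy [643.3 152.1]
  max offset of cloud 15.5
(513, 294) [ 9  8 46] 511.63 294.43 6 along 400.2 z 30.5 inner xy [663.3 327. ]
(513, 294) [ 9  8 46] 511.63 294.43 10 along 397.6 z 35.0 inner xy [663.  324.4]
(513, 294) [ 9  8 46] 511.63 294.43 14 along 395.1 z 39.4 inner xy [662.8 321.9]
  max offset of cloud 564.0
(585, 293) [ 9  7 48] 583.44 293.12 6 along 531.3 z 30.5 inner xy [678.2 457.2]
(585, 293) [ 9  7 48] 583.44 293.12 10 along 527.8 z 35.0 inner xy [677.8 453.8]
(585, 293) [ 9  7 48] 583.44 293.12 14 along 524.3 z 39.4 inner xy [677.4 450.3]
  max offset of cloud 564.0
scene0 179 61.73291164465328 90.73597159522386 -40.213564625761705
side0 187 58.14018185876709 90.77946459683307 -40.41184115693795
wrist1 791 58.82453289960985 80.62810306250921 -42.812324223522296
rail al [-90.39354155 570.40771118] topz 73.20881098755456
clamp hole [ 526.39823443 -252.82942612  155.11822397]
```

```bash
python3 - <<'E'
from h import *
p,d,T,v,c=load('scene0.npz')
print(onplane(445,226,15,T,v,c),onplane(305,265,15,T,v,c))
n=np.array([.99353,-.1136,0]); h=np.array([643.4,153,36])
for s in (40,): delta(h-n*(23+s)+[0,0,100],np.pi-.1138)
E
```

```text
[445.86368098 281.57812689  15.        ] [525.11347685 -35.42245543  15.        ]
clock 4.95 pos [ 503.4 -251.7  139.9] rpy [ 3.141e+00 -2.000e-03  3.076e+00] F [ 0.17  0.33 -2.08] op 0.338
shift cm [-5.016 41.609  0.419] rot [ 0.0009 -0.0022  0.048 ]
```

Emit:
play_rows --rows '[[255, [-0.1, 1.3, 0], [0, 0, 0.004]], [255, [-0.5, 4.3, 0], [0, 0, 0.008]], [255, [-1, 8.2, 0], [0, 0, 0.012]], [255, [-1.5, 12.2, 0], [0, 0, 0.016]], [255, [-2, 16.2, 0], [0, 0, 0.02]], [255, [-2.5, 20.2, 0], [0, 0, 0.024]], [255, [-3, 24.2, 0], [0, 0, 0.028]], [255, [-3.5, 28.2, 0], [0, 0, 0.032]], [255, [-4, 32.2, 0], [0, 0, 0.036]], [255, [-4.5, 36.2, 0], [0, 0, 0.04]], [255, [-4.8, 39.7, 0], [0, 0, 0.044]], [255, [-5, 41.6, 0], [0, -0.002, 0.048]]]'

```text
clock: 5.95
eef_pos: [581.5, 163.5, 140.3]
tcp_rot: [3.141, 0.001, 3.029]
contact_force: [-0.6, -0.4, -1.2]
opening: 0.341
```

Emit:
play_rows --rows '[[255, [0, 0, 0], [0, 0, 0]], [255, [0, 0, 0], [0, 0, 0]], [255, [0, 0, 0], [0, 0, 0]]]'

```text
clock: 6.2
eef_pos: [580.8, 159.1, 140.4]
tcp_rot: [-3.141, 0.0, 3.028]
contact_force: [-0.0, -0.2, -1.5]
opening: 0.332
```

```bash
python3 - <<'E'
from h import *
n=np.array([.99353,-.1136,0]); h=np.array([643.4,153,36])
delta(h-n*(23+40)+[0,0,-15.8],np.pi-.1138)
from rig import readout; print(readout.sense()['qpos'])
snap('wrist','4');snap('side','4');snap('scene','4')
E
```

```text
clock 6.2 pos [580.8 159.1 140.4] rpy [-3.141  0.     3.028] F [-0.01 -0.2  -1.54] op 0.332
shift cm [1.2000e-02 1.1900e-01 1.2021e+01] rot [-0.0009  0.0004  0.0004]
[ 2.65429643e-01  4.16562450e-01  1.76233821e+00 -1.21117925e-03
  9.62635102e-01 -1.19127719e+00]
```

View pics/wrist4.png

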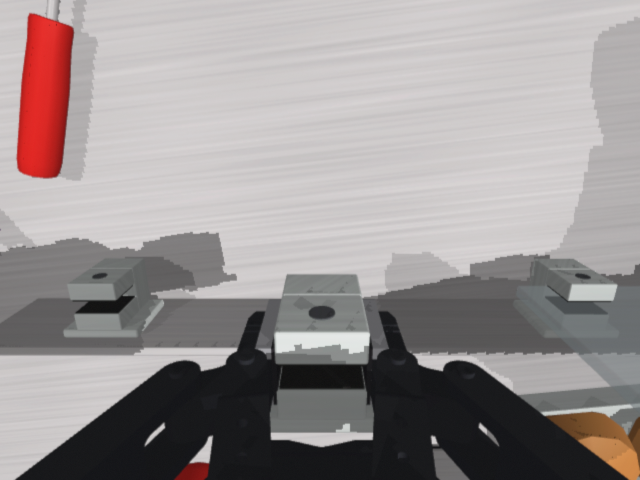

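View pics/scene4.png

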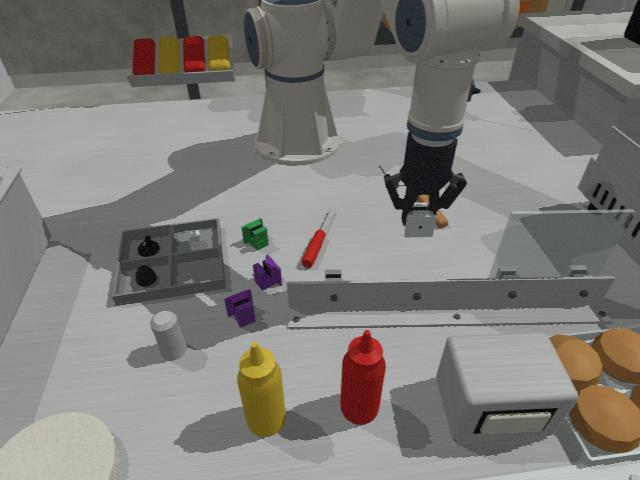

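View pics/side4.png

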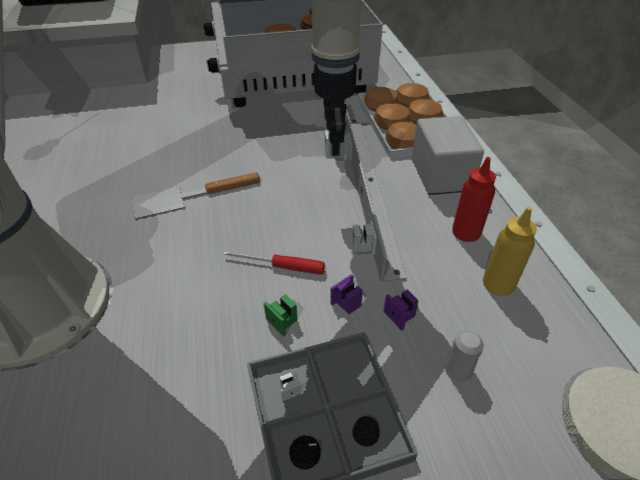

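The clamp is held centrally at (421,225) in the scene view, behind the free bolt at (417,296), and nothing else has moved. Now I'll measure its yaw and hole offset relative to the rail with the same camera.

```bash
python3 - <<'E'
from h import *
p,d,T,v,c=load('scene4.npz'); C=cloud(d,T,v,c)
cv2.imwrite('pics/z7.png',cv2.resize(p[195:245,390:450,::-1],None,fx=12,fy=12,interpolation=cv2.INTER_CUBIC))
n=np.array([.99353,-.1136,0]);t=np.array([.1136,.99353,0]); tcp=np.array([580.8,159.1,140.4])
R=C-tcp; X=R@n;Y=R@t;Z=R[...,2]
m=(X>15)&(X<32)&(Z>-15)&(Z<45)&(abs(Y)<30)&(p.min(-1)>80)
A=np.c_[np.ones(m.sum()),Y[m],Z[m]-15.8]; q=X[m]; k=np.ones(len(q),bool)
for _ in range(4):
    s=np.linalg.lstsq(A[k],q[k],rcond=None)[0]; r=q-A@s; k=abs(r)<2
print('back dist, yawerr slope, tilt slope',s,k.sum(),r[k].std())
print('Y',Y[m][k].min(),Y[m][k].max(),'Z',Z[m][k].min(),Z[m][k].max())
g=p.max(-1).astype(int)[210:240,405:438]
sm=(g<75)
nn,l,st,ce=cv2.connectedComponentsWithStats(sm.astype(np.uint8))
for i in range(1,nn):
    u,w=ce[i]+[405,210]; D,o=ray(u,w,T,v,c); P=o+D*((n@(tcp+23*n)-n@o)/(n@D))-tcp; print(st[i],u,w,'Y',P@t,'Z',P[2])
E
```

```text
back dist, yawerr slope, tilt slope [ 2.32495024e+01 -4.73992588e-05 -3.48602324e-03] 559 0.9345906067954385
Y -25.79192021868201 24.1108996194842 Z -6.627189523029784 39.638708580461156
[ 0  0 13 15 50] 407.94 213.48 Y -23.976611498441724 Z 44.08339295687935
[24  0  8  5 22] 433.3181818181818 211.3181818181818 Y 17.737011861790034 Z 47.73334356814328
[14 16  3  3  8] 419.875 226.875 Y 0.052693845754746574 Z 14.770877242650698
```

View pics/z7.png

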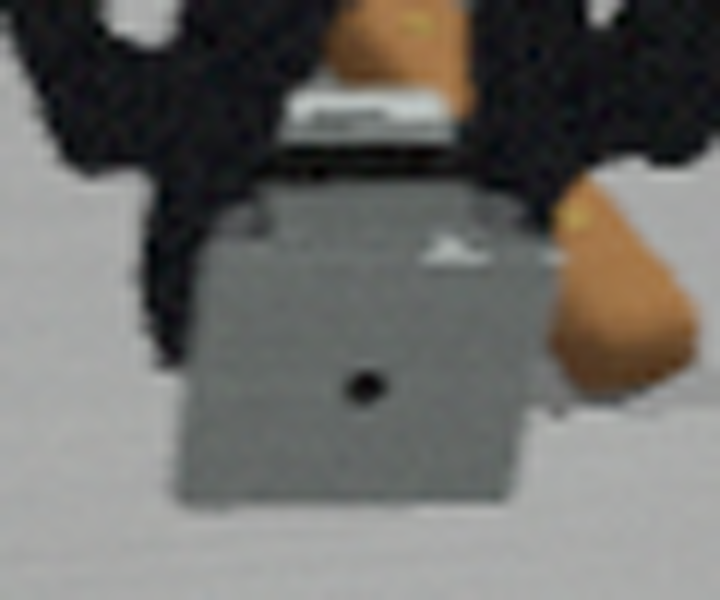

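```bash
python3 - <<'E'
from h import *
p,d,T,v,c=load('side0.npz')
n=np.array([.99353,-.1136,0]);t=np.array([.1136,.99353,0])
f=240/np.tan(np.radians(v)/2)
g=p.max(-1).astype(int); print(g[183:199,354:370])
for al in (220,223,226,229):
    P=n*621.85+t*al+[0,0,36]; q=T[:3,:3].T@(P-T[:3,3]); print(al,(q[0]/q[2]*f+c[0]).round(2),(q[1]/q[2]*f+c[1]).round(2))
E
```

```text
[[ 85  87  74  66  65  73  76  78  76  76 133 154 145 145 146 145]
 [ 86  86  76  67  66  72  77  76  76  77 114 148 152 143 143 145]
 [ 90  87  80  68  65  72  76  74  75  77  86 141 153 125 136 143]
 [106  86  84  71  64  74  73  62  72  76  72 141 157 142 143 146]
 [116  92  85  73  64  71  67  42  67  78  79 140 157 162 151 146]
 [143 115  91  76  66  73  66  49  69  76  76 107 144 155 132 139]
 [143 144 109  77  75  76  65  50  67  77  77  81 140 152 127 140]
 [142 141 114  84  76  75  67  45  55  73  76  72 138 152 143 143]
 [141 140 143 108  78  75  77  45  54  73  76  76 133 154 152 134]
 [142 142 141 116  82  72  75  47  65  75  75  76  95 144 150 127]
 [142 142 142 144 102  74  76  62  70  77  75  79  80 140 154 136]
 [142 141 144 144 113  80  74  74  75  77  75  79  74 140 154 146]
 [142 143 140 143 141 106  76  69  74  77  77  77  78 137 155 155]
 [143 143 141 143 143 115  82  69  73  76  78  75  76  93 141 151]
 [146 143 143 142 142 123  87  76  75  77  76  76  77  71 136 154]
 [146 144 140 142 141 126  90  76  75  77  75  77  77  78 137 154]]
220 361.37 190.55
223 361.15 189.69
226 360.93 188.83
229 360.71 187.98
```

Scene and side agree on the free hole's position along the rail: 225.5 against 223.3 mm. The TCP is at 224.05, so it is in line. Descending at standoff.

Emit:
play_rows --rows '[[255, [0, 0, 1], [0, 0, 0]], [255, [0, 0, 2.5], [0, 0, 0]], [255, [0, 0, 4.5], [0, 0, 0]], [255, [0, 0, 6.5], [0, 0, 0]], [255, [0, 0, 8.5], [0, 0, 0]], [255, [0, 0, 10], [0, 0, 0]], [255, [0, 0, 11.2], [0, 0, 0]], [255, [0, 0, 11.8], [0, 0, 0]], [255, [0, 0, 12], [0, 0, 0]], [255, [0, 0, 12], [0, 0, 0]], [255, [0, 0, 12], [0, 0, 0]]]'

```text
clock: 7.27
eef_pos: [582.3, 159.7, 22.0]
tcp_rot: [3.141, 0.003, 3.028]
contact_force: [0.8, 0.2, -0.7]
opening: 0.336
```

```bash
python3 - <<'E'
from h import *
n=np.array([.99353,-.1136,0]); t=np.array([.1136,.99353,0]);h=n*621.85+t*224.4+[0,0,36]
delta(h-n*23+[0,0,-15.8],np.pi-.1138)
from rig import readout; s=readout.sense(); P=s['eef_pos']; print('along',t@P,'gap',621.85-n@P-23.1)
snap('wrist','5');snap('side','5')
p,d,T,v,c=load('side5.npz')
cv2.imwrite('pics/z8.png',cv2.resize(p[100:260,280:420,::-1],None,fx=4,fy=3.7,interpolation=cv2.INTER_CUBIC))
E
```

```text
clock 7.2667 pos [582.3 159.7  22. ] rpy [3.141e+00 3.000e-03 3.028e+00] F [ 0.75  0.18 -0.74] op 0.336
shift cm [-3.847 -0.044  0.187] rot [ 0.0005  0.0031 -0.0001]
along 224.83967079755374 gap 38.37152297551827
```

View pics/z8.png

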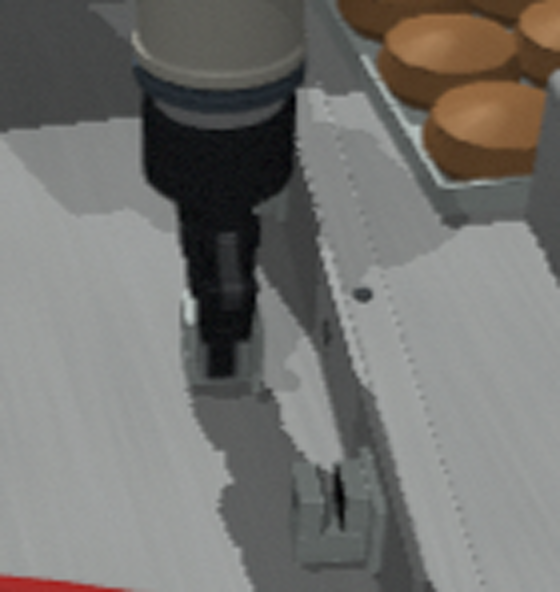

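View pics/wrist5.png

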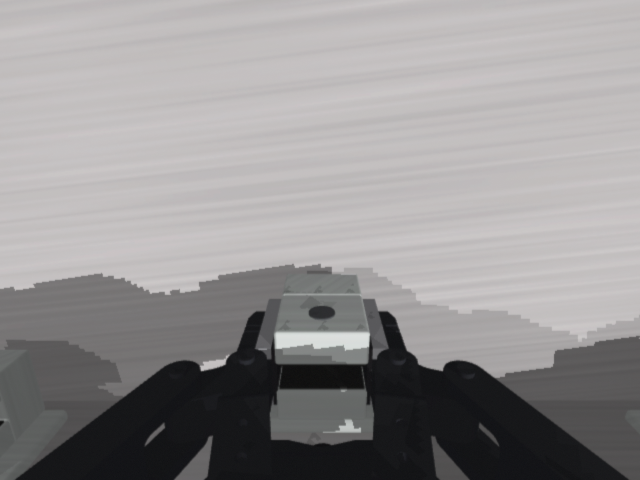

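Emit:
play_rows --rows '[[255, [-0.5, 0, 0.05], [0, 0, 0]], [255, [-1.2, 0, 0.1], [0, 0, 0]], [255, [-1.9, 0, 0.1], [0, 0, 0]], [255, [-2.5, 0, 0.1], [0, 0, 0]], [255, [-2.9, 0, 0.1], [0, 0, 0]], [255, [-3.1, 0, 0.1], [0, 0, 0]], [255, [-3.2, 0, 0.1], [0, 0, 0]], [255, [-3.2, 0, 0.1], [0, 0, 0]], [255, [-3.2, 0, 0.1], [0, 0, 0]], [255, [-3.2, 0, 0.1], [0, 0, 0]], [255, [-3.2, 0, 0.1], [0, 0, 0]], [255, [-3.2, 0, 0.1], [0, 0, 0]]]'

```text
clock: 8.37
eef_pos: [613.3, 156.1, 20.4]
tcp_rot: [3.142, 0.002, 3.028]
contact_force: [-0.2, 0.1, -1.6]
opening: 0.341
```

```bash
cat > st.py <<'E'
from h import *
n=np.array([.99353,-.1136,0]); t=np.array([.1136,.99353,0]);h=n*621.85+t*224.4+[0,0,36]
delta(h-n*23.1+[0,0,-15.8],np.pi-.1138)
from rig import readout; s=readout.sense(); P=s['eef_pos']; print('along',t@P,'gap',621.85-n@P-23.1,'Fn',n@s['contact_force'])
E
python3 st.py
```

```text
clock 8.3667 pos [613.3 156.1  20.4] rpy [3.142e+00 2.000e-03 3.028e+00] F [-0.23  0.11 -1.58] op 0.341
shift cm [-0.717 -0.038  0.017] rot [0.     0.0019 0.0002]
along 224.77581234655935 gap 7.169322691873866 Fn -0.24599610848424797
```

Emit:
play_rows --rows '[[255, [-0.07, -0.03, 0], [0, 0, 0]], [255, [-0.14, -0.03, 0], [0, 0, 0]], [255, [-0.21, -0.03, 0], [0, 0, 0]], [255, [-0.28, -0.03, 0], [0, 0, 0]], [255, [-0.35, -0.03, 0], [0, 0, 0]], [255, [-0.42, -0.03, 0], [0, 0, 0]], [255, [-0.48, -0.03, 0], [0, 0, 0]], [255, [-0.5, -0.03, 0], [0, 0, 0]], [255, [-0.5, -0.03, 0], [0, 0, 0]], [255, [-0.5, -0.03, 0], [0, 0, 0]]]'

```text
clock: 9.2
eef_pos: [618.4, 155.2, 20.3]
tcp_rot: [3.142, 0.002, 3.028]
contact_force: [0.1, 0.8, -1.2]
opening: 0.337
```

```bash
python3 st.py
```

```text
clock 9.2 pos [618.4 155.2  20.3] rpy [3.142e+00 2.000e-03 3.028e+00] F [ 0.09  0.82 -1.18] op 0.337
shift cm [-0.201 -0.001  0.014] rot [0.0001 0.002  0.    ]
along 224.4123299498039 gap 2.0081845389885515 Fn -0.005246803460922968
```

Emit:
play_rows --rows '[[255, [-0.02, 0, 0], [0, 0, 0]], [255, [-0.04, 0, 0], [0, 0, 0]], [255, [-0.06, 0, 0], [0, 0, 0]], [255, [-0.08, 0, 0], [0, 0, 0]], [255, [-0.1, 0, 0], [0, 0, 0]], [255, [-0.1, 0, 0], [0, 0, 0]], [255, [-0.1, 0, 0], [0, 0, 0]]]'

```text
clock: 9.78
eef_pos: [619.4, 155.1, 20.4]
tcp_rot: [3.142, 0.002, 3.028]
contact_force: [0.8, 0.6, -2.0]
opening: 0.338
```

Emit:
play_rows --rows '[[255, [-0.01, 0, 0], [0, 0, 0]], [255, [-0.02, 0, 0], [0, 0, 0]], [255, [-0.03, 0, 0], [0, 0, 0]], [255, [-0.04, 0, 0], [0, 0, 0]], [255, [-0.05, 0, 0], [0, 0, 0]], [255, [-0.05, 0, 0], [0, 0, 0]], [255, [-0.05, 0, 0], [0, 0, 0]]]'

```text
clock: 10.37
eef_pos: [619.9, 155.0, 20.3]
tcp_rot: [3.142, 0.002, 3.028]
contact_force: [0.7, 0.4, -2.0]
opening: 0.341
```

```bash
python3 st.py
```

```text
clock 10.3667 pos [619.9 155.   20.3] rpy [3.142e+00 2.000e-03 3.028e+00] F [ 0.7   0.41 -1.99] op 0.341
shift cm [-0.051  0.     0.014] rot [0.     0.0019 0.    ]
along 224.39980912541708 gap 0.5025995307269326 Fn 0.6489128062760161
```

No contact yet. I'll keep going in steps of 0.5 mm or less.

Emit:
play_rows --rows '[[255, [-0.01, 0, 0], [0, 0, 0]], [255, [-0.02, 0, 0], [0, 0, 0]], [255, [-0.03, 0, 0], [0, 0, 0]], [255, [-0.04, 0, 0], [0, 0, 0]], [255, [-0.05, 0, 0], [0, 0, 0]], [255, [-0.05, 0, 0], [0, 0, 0]], [255, [-0.05, 0, 0], [0, 0, 0]]]'

```text
clock: 10.95
eef_pos: [620.2, 154.9, 20.3]
tcp_rot: [-3.142, 0.002, 3.028]
contact_force: [-0.1, 1.6, -1.0]
opening: 0.341
```

Emit:
play_rows --rows '[[255, [-0.01, 0, 0], [0, 0, 0]], [255, [-0.02, 0, 0], [0, 0, 0]], [255, [-0.03, 0, 0], [0, 0, 0]], [255, [-0.03, 0, 0], [0, 0, 0]], [255, [-0.03, 0, 0], [0, 0, 0]]]'

```text
clock: 11.37
eef_pos: [620.3, 154.9, 20.3]
tcp_rot: [-3.142, 0.001, 3.028]
contact_force: [-3.8, 0.3, 0.5]
opening: 0.341
```

```bash
python3 st.py
```

```text
clock 11.3667 pos [620.3 154.9  20.3] rpy [-3.142e+00  1.000e-03  3.028e+00] F [-3.81  0.25  0.55] op 0.341
shift cm [-0.011 -0.     0.01 ] rot [-0.0001  0.0012  0.    ]
along 224.40639597406158 gap 0.10772737448760239 Fn -3.8162146681192177
```

Contact came right at the predicted gap. Adding push in 0.1–0.2 mm steps.

Emit:
play_rows --rows '[[255, [-0.01, 0, 0], [0, 0, 0]], [255, [-0.02, 0, 0], [0, 0, 0]], [255, [-0.02, 0, 0], [0, 0, 0]], [255, [-0.02, 0, 0], [0, 0, 0]], [255, [-0.02, 0, 0], [0, 0, 0]]]'

```text
clock: 11.78
eef_pos: [620.2, 154.9, 20.3]
tcp_rot: [-3.141, 0.001, 3.028]
contact_force: [-5.1, 1.7, 2.6]
opening: 0.34
```

Emit:
play_rows --rows '[[255, [-0.01, 0, 0], [0, 0, 0]], [255, [-0.02, 0, 0], [0, 0, 0]], [255, [-0.02, 0, 0], [0, 0, 0]], [255, [-0.02, 0, 0], [0, 0, 0]], [255, [-0.02, 0, 0], [0, 0, 0]]]'

```text
clock: 12.2
eef_pos: [620.2, 154.9, 20.3]
tcp_rot: [-3.141, 0.0, 3.028]
contact_force: [-6.2, 2.0, 2.8]
opening: 0.34
```

```bash
python3 st.py
```

```text
clock 12.2 pos [620.2 154.9  20.3] rpy [-3.141  0.     3.028] F [-6.19  1.98  2.79] op 0.34
shift cm [-0.012  0.002  0.006] rot [-0.0002  0.0004 -0.0001]
along 224.37825696290992 gap 0.11198023229885479 Fn -6.370424570521535
```

Emit:
play_rows --rows '[[255, [-0.01, 0, 0], [0, 0, 0]], [255, [-0.02, 0, 0], [0, 0, 0]], [255, [-0.03, 0, 0], [0, 0, 0]], [255, [-0.04, 0, 0], [0, 0, 0]], [255, [-0.05, 0, 0], [0, 0, 0]], [255, [-0.05, 0, 0], [0, 0, 0]], [255, [-0.05, 0, 0], [0, 0, 0]], [255, [-0.05, 0, 0], [0, 0, 0]], [255, [-0.05, 0, 0], [0, 0, 0]]]'

```text
clock: 12.95
eef_pos: [620.2, 154.9, 20.2]
tcp_rot: [-3.141, -0.0, 3.028]
contact_force: [-8.7, 2.4, 2.2]
opening: 0.336
```

```bash
python3 st.py; python3 - <<'E'
from h import *
snap('wrist','6');snap('scene','6');snap('side','6')
p,d,T,v,c=load('scene6.npz')
a=cv2.resize(p[230:330,360:480,::-1],None,fx=5,fy=5,interpolation=cv2.INTER_CUBIC); cv2.imwrite('pics/z9.png',a)
p,d,T,v,c=load('side6.npz')
cv2.imwrite('pics/z10.png',cv2.resize(p[120:240,300:420,::-1],None,fx=5,fy=5,interpolation=cv2.INTER_CUBIC))
E
```

```text
clock 12.95 pos [620.2 154.9  20.2] rpy [-3.141 -0.     3.028] F [-8.66  2.42  2.17] op 0.336
shift cm [-0.013  0.007  0.001] rot [-0.0004 -0.0005 -0.    ]
along 224.33458776305386 gap 0.12842368641420165 Fn -8.88226251309311
```

View pics/z9.png

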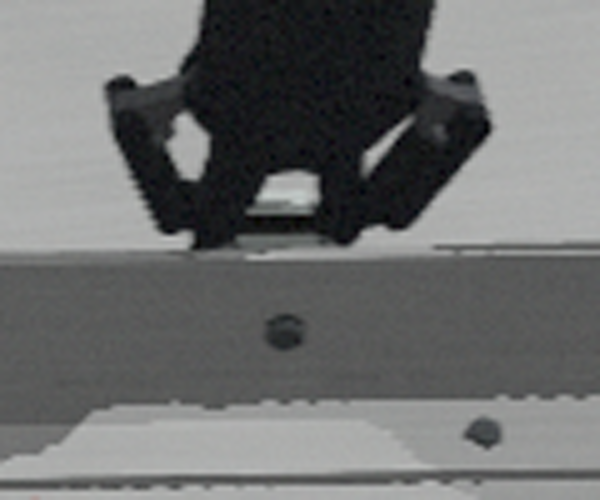

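View pics/z10.png

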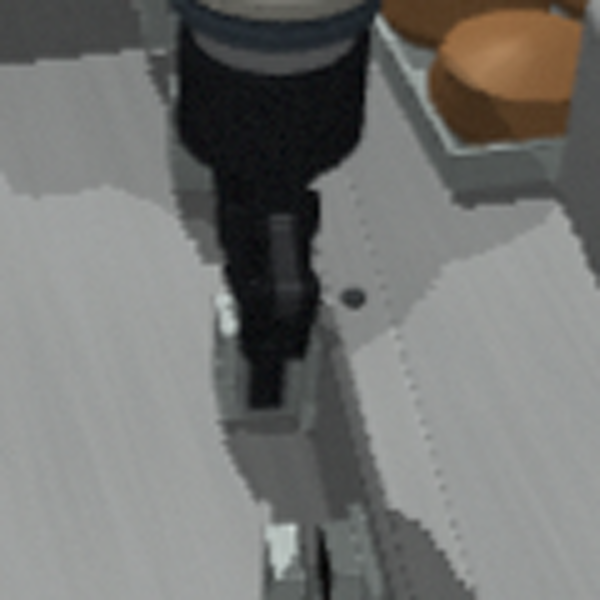

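View pics/wrist6.png

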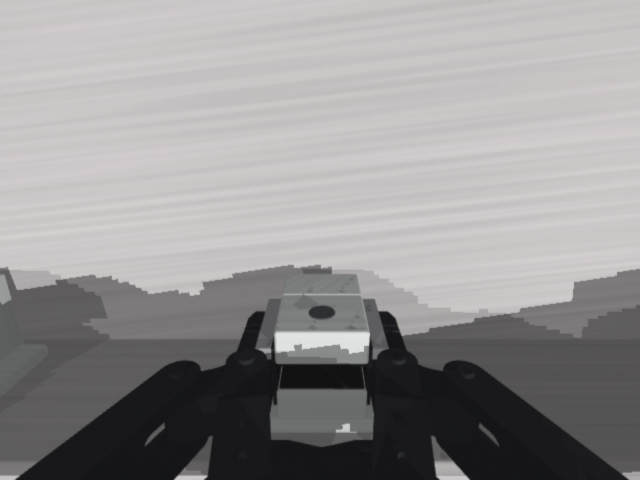

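```bash
python3 - <<'E'
from h import *
p,d,T,v,c=load('wrist6.npz'); C=cloud(d,T,v,c)
print('wrist front jaw top z',np.median(C[300:325,290:310,2]),np.median(C[300:325,335:355,2]), C[340:355,290:350].reshape(-1,3).mean(0))
for f,r in [('scene6',(slice(276,281),slice(407,425))),('scene6',(slice(268,274),slice(328,340)))]:
    p,d,T,v,c=load(f+'.npz'); C=cloud(d,T,v,c)
n=np.array([.99353,-.1136,0]);t=np.array([.1136,.99353,0])
for f in('scene6','side6'):
    p,d,T,v,c=load(f+'.npz'); C=cloud(d,T,v,c); off=C@n-621.85; al=C@t
    for a0 in (76.5,224.4):
        m=(abs(al-a0)<26)&(off>-41)&(off<-3)&(C[...,2]>54)&(C[...,2]<64)&(p.min(-1)>90)
        if m.sum(): print(f,a0,m.sum(),'z med',np.median(C[m][:,2]),'al',al[m].min(),al[m].max(),'off',off[m].min(),off[m].max())
E
python3 st.py
```

```text
wrist front jaw top z 47.04943343729541 46.56569117342002 [607.19087716 154.94907309  59.77442317]
scene6 76.5 123 z med 58.54487081093657 al 61.728569888703525 90.7962080820779 off -40.86375657026349 -9.598609607394337
scene6 224.4 95 z med 57.904507786245404 al 211.5996818004819 240.68487067489463 off -39.88510237416358 -8.990513942332996
side6 76.5 173 z med 58.132173662760465 al 50.571189577877504 97.48569918782442 off -40.387699458493216 -3.1039130355001134
side6 224.4 34 z med 57.53101558365478 al 206.10715435399374 239.48835768163468 off -40.224681224633855 -32.58180754192074
clock 13.1 pos [620.2 154.9  20.2] rpy [-3.141 -0.     3.028] F [-7.19  2.82  4.04] op 0.341
shift cm [-0.012  0.005 -0.001] rot [-0.0004 -0.0005 -0.    ]
along 224.35262794274584 gap 0.12090494349447312 Fn -7.463996456612385
```

Against the mounted clamp, height agrees within 0.6 mm and the position along the rail within about 1 mm. Now a slight extra push, then hold.

Emit:
play_rows --rows '[[255, [-0.01, 0, 0], [0, 0, 0]], [255, [-0.02, 0, 0], [0, 0, 0]], [255, [-0.03, 0, 0], [0, 0, 0]], [255, [-0.03, 0, 0], [0, 0, 0]], [255, [-0.03, 0, 0], [0, 0, 0]], [255, [-0.03, 0, 0], [0, 0, 0]], [255, [-0.03, 0, 0], [0, 0, 0]], [255, [-0.03, 0, 0], [0, 0, 0]], [255, [-0.03, 0, 0], [0, 0, 0]], [255, [-0.03, 0, 0], [0, 0, 0]], [255, [-0.03, 0, 0], [0, 0, 0]], [255, [-0.03, 0, 0], [0, 0, 0]]]'

```text
clock: 14.1
eef_pos: [620.2, 154.9, 20.2]
tcp_rot: [-3.141, -0.001, 3.028]
contact_force: [-9.5, 2.7, 4.8]
opening: 0.339
```

Emit:
play_rows --rows '[[255, [0, 0, 0], [0, 0, 0]], [255, [0, 0, 0], [0, 0, 0]], [255, [0, 0, 0], [0, 0, 0]], [255, [0, 0, 0], [0, 0, 0]], [255, [0, 0, 0], [0, 0, 0]], [255, [0, 0, 0], [0, 0, 0]], [255, [0, 0, 0], [0, 0, 0]], [255, [0, 0, 0], [0, 0, 0]], [255, [0, 0, 0], [0, 0, 0]], [255, [0, 0, 0], [0, 0, 0]], [255, [0, 0, 0], [0, 0, 0]], [255, [0, 0, 0], [0, 0, 0]]]'

```text
clock: 15.1
eef_pos: [620.2, 154.9, 20.2]
tcp_rot: [-3.141, -0.001, 3.028]
contact_force: [-8.7, 2.6, 4.3]
opening: 0.34
```

Emit:
play_rows --rows '[[255, [0, 0, 0], [0, 0, 0]], [255, [0, 0, 0], [0, 0, 0]], [255, [0, 0, 0], [0, 0, 0]], [255, [0, 0, 0], [0, 0, 0]], [255, [0, 0, 0], [0, 0, 0]], [255, [0, 0, 0], [0, 0, 0]]]'

```text
clock: 15.6
eef_pos: [620.2, 154.9, 20.2]
tcp_rot: [-3.141, -0.001, 3.028]
contact_force: [-9.0, 2.8, 4.1]
opening: 0.338
```

```bash
python3 st.py; python3 st.py|tail -1
```

```text
clock 15.6 pos [620.2 154.9  20.2] rpy [-3.141e+00 -1.000e-03  3.028e+00] F [-8.96  2.81  4.13] op 0.338
shift cm [-0.015  0.007 -0.003] rot [-0.0005 -0.001  -0.    ]
along 224.33549362629395 gap 0.14138158931714173 Fn -9.219464470579469
along 224.33549362629395 gap 0.14138158931714173 Fn -9.219464470579469
```

Steady at about 9–10 N, and held for more than a second. Handing in.

```bash
python3 -c "
from rig import r
print(r.sign_off())"
```

```text
the job is handed in; nothing more can be done
None
```

I took the large clamp from the tray and am holding it upright, slot up, with its back flat on the rail at the free bolt hole. It's gripped at 80 N, and the job is handed in at about 15.6 s. The sign-off gives no verdict.

**Last checks**
- **Push:** the push square to the rail stayed at about 9–10 N for the last 1.5 s. There was also about 4 N of upward rubbing force at the rail face, so the total is about 11 N. I eased it on in steps of 0.1–0.5 mm, and no reading came near 40 N.
- **Pose:** the tool showed no measurable yaw or tilt error. Before the press, the clamp's back was parallel to the rail in the scene view.
- **Height:** the clamp's top is within 0.6 mm of the mounted clamp's top, so its underside is about 13 mm above the counter.
- **Position along the rail:** against the scene camera's view of the bolt, the clamp is about 1 mm off the free hole.
- **Other items:** nothing else looked moved in the pictures I viewed; I did not measure each item at the end.

**Disagreements**
- **Hole position:** the scene and side cameras differed by about 2 mm (225.5 and 223.3 mm along the rail). I aimed in between, at 224.4.
- **Wrist depth:** one wrist depth reading on the clamp gave 47 mm, where the top should be 59. I took it as a reading of a lower surface and relied on the scene and side cameras instead.

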